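# Clamp a power module in the test fixture with its cam knob

## Task

Set the finned power module from the bench gently down into the blue-walled nest of the clamping fixture, flat on its floor, and let go of it. Then turn the fixture's cam knob clockwise (seen from above) by its orange crank pin until the sprung brass pawl drops fully into the notch of the steel cam, and stop there: do not go on straining the cam against the pawl. Leave the other things on the bench where they are.

Things in the scene. Friction and masses are not known exactly. Their poses are not given: they have to be found in the camera images.
- module_center (a point): centre, half-way up, of the loose power module (0.15 to 0.31 kg): an aluminium mounting flange 90 x 50 mm, 8 mm thick, with a black finned block 50 x 40 mm standing on the middle of it, 46 mm high in all. This point is 23 mm above the underside. x runs along the 90 mm length, y across the block's 40 mm (grip it there, above the flange), z up. Either way round is right.
- fixture: the clamping fixture, screwed to the bench: an aluminium plate 195 x 125 x 12 mm carrying the nest and the cam knob. Origin on the vertical axis of the cam knob, at bench level; x points from the knob to the nest, y to the left of that, z up. The plate spans x -60 to +135 mm, y -80 to +45 mm.
- nest (a point): centre of the nest's floor, 79 mm from the knob's axis along the fixture's x and 12 mm above the bench: an open pocket 98 mm (x) by 57 mm (y) between blue walls 6 mm high and 5 mm thick; the module's flange fits with 3.5 to 4 mm to spare on each side, length along x. Axes as the fixture's.
- crank_pin (a point): the knob's orange upright round pin, diameter 14 mm, 45 mm from the knob's axis; this point is on the pin's axis, 64 mm above the bench; the pin rises from 37 mm (top of the black crank arm, 16 mm wide) to 84 mm. Its x points from the knob's axis to the pin. The crank is clamped on the cam at no particular angle, so the pin's place does not tell where the notch is. The pin turns in fingers that grip it; a tight grip drags and adds some N.
- knob_axis (a point): point on the knob's axis, 37 mm above the bench, fixed. The knob turns clockwise from above, 50 to 84 degrees from its start to the notch, with 1 to 4 N at the pin. Once the pawl has dropped it has about 4 degrees of play in all (3 mm at the pin), then stands fast; more than about 8 N at the pin then strains the pawl. The red tongue on the cam ends over the module's flange, 2 mm above it.
- pawl: the sprung brass pawl, sliding on the fixture's -y side towards the knob's axis; origin at the centre of its round nose (diameter 9 mm), 25.5 mm above the bench; its x points away from the axis. Its spring presses it on the cam with 2 to 4 N; over 15 N strains it. The nose centre lies 28 to 32 mm from the knob's axis while riding on the cam's rim, 22.5 mm when home in the notch.
- spool_copper: spool of copper wire, 60 mm across, 50 mm high, blue cheeks; bystander, origin under its centre
- spool_solder: spool of solder wire, 60 mm across, 50 mm high, blue cheeks; bystander, origin under its centre
- multimeter: yellow multimeter lying flat, 190 x 92 x 40 mm; bystander, origin under its centre
- screwdriver: screwdriver lying on the bench; bystander
- parts_tray: red parts tray with three compartments, 100 x 130 x 30 mm; bystander, origin under its centre
- breadboard: white breadboard with components, 75 x 165 x 9 mm; bystander, origin under its centre
Mind the look-alikes: they are no part of the job. Leave any green look-alike of the part that bears module_center alone.

How it is judged:
By the outcome, as a careful person would: the job done as asked, in the order asked, and still so for the second after the job is handed in, with the robot touching nothing.
It also fails if it takes over 64 s, if anything falls off the work surface, if the arm or the gripper's body presses on something with over 40 N, if the wrist force passes 120 N, or if a joint passes its speed limit or range.

## Robot

A 6-joint arm with a two-finger parallel gripper is mounted at the origin on the work surface. World frame = base frame: x ahead of the robot, y to its left, z up, the work surface at z = 0. Lengths are in mm, angles in rad, forces in N, time in s.
With the tool pointing down it reaches from about 275 to 750 mm from the base axis. Payload 10.2 kg.
Tool frame: the origin (TCP) lies at the very end of the fingers, on their centre line; the grasp point (between the pads) lies 19 mm behind it; z points along the fingers, y is the line along which they close (so a half turn about z gives the same grasp; the last joint's range is limited). The gripper opens to 88 mm and grips with 3 to 60 N. Pads are 18 mm wide; open, the fingers measure 123 mm over their backs; the gripper's body (75 mm by 187 mm) begins 45 mm behind the grasp point.
Start: joints at [0.938, 0.313, 1.498, -0, 1.331, -0.223], TCP at [209.187, 481.531, 238.72] pointing down, gripper open.
Joint ranges: [-2.94, 2.94], [-0.97, 2.17], [0.19, 2.56], [-1.23, 4.37], [0.02, 3.11], [-2.88, 2.88]. Speed limits (rad/s): [2.39, 2.39, 3.01, 3.14, 3.14, 3.14].

## Interface

Orientations are given as [roll, pitch, yaw] about the fixed x, y, z axes, in that order (R = Rz(yaw) Ry(pitch) Rx(roll)).
In Python, from plant import observe, snapshot, close_job gives the robot as it stands. The module is installed in compiled form; this text tells all that it offers.
- The arm moves only by the shell command python3 -m inch 'ROWS'. ROWS is JSON, a list of rows, each a list of 5 numbers: the finger opening in mm, from 0 to 88.1, then the shift along the tool's x, y, z in mm, then the turn about the tool's z in degrees. A call has 1 to 10 rows; each row is the pose to reach, as a shift and turn from the pose commanded when the call began, along the tool's axes at that moment; what a row does not reach only later rows make up. A row lasts 1/8 s, in which the tool goes at most 62.5 mm and 10.7 degrees, less where a joint would pass 70% of its speed; a pose out of reach is approached as far as the arm can. A call with a gripper value outside its range is refused whole. The fingers move at their own pace and stop on an object; the grip force is fixed at half the most. Time passes only in rows, so rows that repeat a pose let the fingers close. It gives the time, the measured TCP pose, the force, the opening and the grip force at its end, in the units of the state.
- observe(): the state, without advancing time (a new reading comes with each control period).
- snapshot(name): name is "side" or "top"; returns a dict with "frame" (480x640x3 uint8, red, green, blue), "intrinsics" (3x3 intrinsics, pixels), "distortion" ([k1, k2, p1, p2, k3] as OpenCV has them; the pictures are not rectified), "rvec" (rotation vector, rad) and "tvec" (3), from world to camera coordinates, as OpenCV has them. Camera axes: x right, y down, z forward; pixel columns grow to the right and rows downward; lengths in mm; the calibration is good to about 2 mm. A picture is of the moment at which its call begins. There is no depth.
- close_job(): hands the job in; it is judged then, once.
The state is a dict: "clock": time; "qpos": joint angles; "joint_vel": joint speeds; "joint_efforts": joint torques, N m; "eef_pos": TCP position; "tool_rot": TCP orientation; "ft_force": force on the tool from outside, world axes, zero at the start; "ft_torque": the same for the moment, N m; "width": finger opening in mm; "finger_force": force on a finger pad.
Only numpy, scipy, OpenCV 4.12 (cv2) and the standard library are available. Lean on these libraries where they do the work, as an engineer would, in place of code of your own. Each camera call takes 0.05 s, during which the arm holds its last target. There are 200 camera calls.

## Working session

There is one attempt and no reset: what is moved stays moved. The work goes in short steps, Python scripts to look and compute and a shell command to move; the robot and the scene stay as the last step left them, time stands still between calls to the robot, and variables do not carry over. Pictures are saved under pics/ and viewed, at most 11 in all, crops included, and the job is handed in when it is done.

```bash
mkdir -p pics
cat > h.py <<'E'
import numpy as np, cv2
from plant import observe, snapshot
def ray(s,uv):
    K=np.array(s["intrinsics"],float);d=np.array(s["distortion"],float)
    R=cv2.Rodrigues(np.array(s["rvec"],float))[0];t=np.array(s["tvec"],float).ravel()
    p=cv2.undistortPoints(np.array([[uv]],float),K,d)[0,0]
    return -R.T@t, R.T@np.array([p[0],p[1],1])
def onz(s,uv,z):
    c,d=ray(s,uv); return c+d*(z-c[2])/d[2]
def proj(s,P):
    return cv2.projectPoints(np.array(P,float).reshape(-1,3),np.array(s["rvec"],float),np.array(s["tvec"],float),np.array(s["intrinsics"],float),np.array(s["distortion"],float))[0][:,0]
def save(s,n,crop=None,k=1):
    f=s["frame"][:,:,::-1]
    if crop: f=f[crop[1]:crop[3],crop[0]:crop[2]]
    cv2.imwrite("pics/"+n,cv2.resize(f,None,fx=k,fy=k,interpolation=cv2.INTER_CUBIC))
E
python3 - <<'E'
from h import *
o=observe();print(o["eef_pos"],o["tool_rot"],o["width"],o["ft_force"],o["clock"])
for n in("top","side"):
    s=snapshot(n);save(s,n+"1.png");print(n,ray(s,(320,240)))
E
```

```text
[209.07208376 481.3116135  238.17929451] [-3.14038763e+00 -2.29510944e-04  2.73174063e+00] 88.05844746074747 [ 0.31783403 -0.23962737  0.40208806] 0.0
top (array([546.65643466, -23.72990544, 943.68638881]), array([ 0.05504412, -0.03275618, -0.99806042]))
side (array([  35.05957936, -751.82063982,  852.97085855]), array([ 0.48702921,  0.58552887, -0.64809902]))
```

View pics/top1.png

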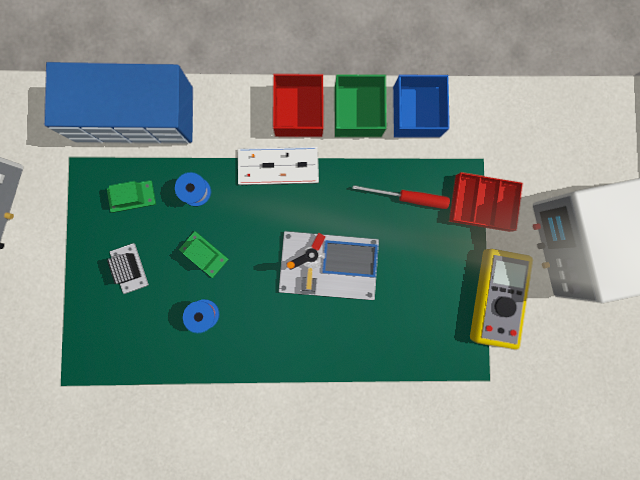

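View pics/side1.png

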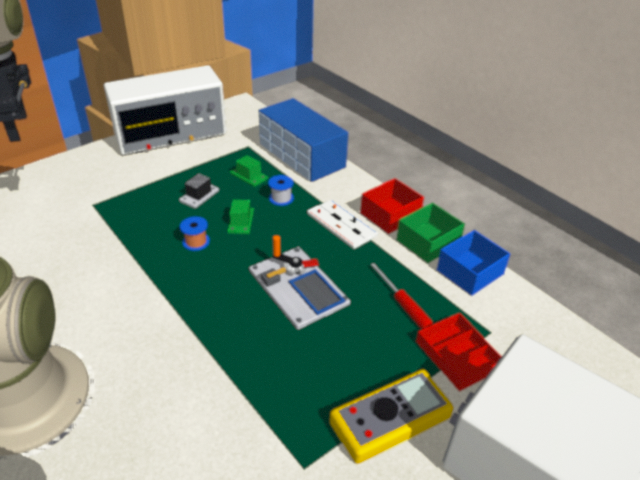

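The top view shows three candidates for the module: a silver and black one at (127,268), and green look-alikes at (130,195) and (204,254). I choose the first. The fixture plate is around (330,265): nest at (348,259), knob axis near (311,256), orange pin at (291,265), red tongue at (318,242), pawl at (309,278).

Run:
```python
from h import *
s=snapshot("top");f=s["frame"];h=cv2.cvtColor(f,cv2.COLOR_RGB2HSV)
for uv in((127,268),(0,240),(640,240),(320,0),(311,256)): print(uv,onz(s,uv,0).round())
def blob(m,box):
    z=np.zeros(m.shape,np.uint8);x0,y0,x1,y1=box;z[y0:y1,x0:x1]=m[y0:y1,x0:x1]
    c=max(cv2.findContours(z,0,1)[0],key=cv2.contourArea);return c[:,0,:]
def rect(c,z):
    P=np.array([onz(s,p,z)[:2] for p in c.astype(float)],np.float32)
    r=cv2.minAreaRect(P);return r, cv2.boxPoints(r).round(1).tolist()
# module: not green, in box
ng=((h[...,1]<90)&(h[...,2]>120)).astype(np.uint8)
mb=(95,235,160,300)
m=cv2.morphologyEx(ng,cv2.MORPH_CLOSE,np.ones((9,9)))
print("flange@8",rect(blob(m,mb),8)[0])
pl=((h[...,0]<35)|(h[...,0]>95)|(h[...,1]<90)).astype(np.uint8)&(h[...,2]>90).astype(np.uint8)
print("plate@12",rect(blob(cv2.morphologyEx(pl,cv2.MORPH_CLOSE,np.ones((7,7))),(274,225,385,305)),12))
bl=((h[...,0]>100)&(h[...,0]<118)&(h[...,1]>120)).astype(np.uint8)
print("nest@18",rect(blob(bl,(310,230,385,290)),18))
og=((h[...,0]>5)&(h[...,0]<17)&(h[...,1]>190)&(h[...,2]>150)).astype(np.uint8)
c=blob(og,(270,230,320,290));print("pin",c.mean(0),onz(s,c.mean(0),84))
a=f[225:305,270:390];b=f[230:305,90:165]
a=cv2.resize(a,(600,400),interpolation=2);b=cv2.resize(b,(200,200),interpolation=2);
v=np.zeros((400,800,3),np.uint8);v[:,:600]=a;v[:200,600:]=b
cv2.imwrite("pics/crop1.png",v[:,:,::-1])
```

```text
(127, 268) [543. 337.   0.]
(0, 240) [601. 588.   0.]
(640, 240) [ 597. -722.    0.]
(320, 0) [1112.  -57.   -0.]
(311, 256) [566. -36.   0.]
flange@8 ((541.8285522460938, 334.0115661621094), (90.5988998413086, 58.813716888427734), 19.349857330322266)
plate@12 (((547.4061279296875, -72.25361633300781), (195.9395294189453, 126.28792572021484), 84.93427276611328), [[475.8999938964844, -164.3000030517578], [601.7000122070312, -175.39999389648438], [619.0, 19.799999237060547], [493.20001220703125, 30.899999618530273]])
nest@18 (((560.3807373046875, -115.0496826171875), (108.38639068603516, 66.29776000976562), 85.0049819946289), [[522.5999755859375, -166.1999969482422], [588.7000122070312, -171.89999389648438], [598.0999755859375, -63.900001525878906], [532.0999755859375, -58.20000076293945]])
pin [293.09090909 264.72727273] [547.76571787  -1.24242272  84.        ]
```

View pics/crop1.png

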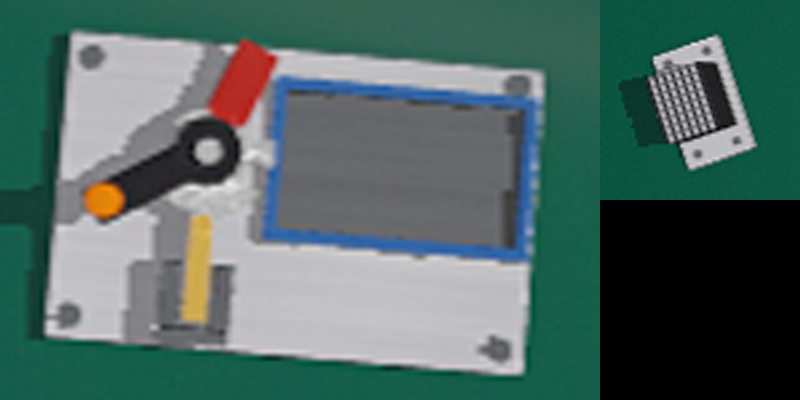

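The crop confirms it: the module at (127,268) has a silver flange and black fins. The plate measures 196 x 126 mm and the nest 108 x 66 mm, both matching the text. The pin at (290.8,265) lies about 44 mm from the knob axis, where 45 mm is expected. Moving above the module, to (543,330).

```bash
cat >> h.py <<'E'
def go(x,y,z,yang):
    "shift in tool axes and turn to put TCP at x,y,z with tool y at world angle yang (deg)"
    o=observe();R=np.array(cv2.Rodrigues(np.zeros(3))[0])
    from scipy.spatial.transform import Rotation as Q
    R=Q.from_euler("xyz",o["tool_rot"]).as_matrix()
    a=np.degrees(np.arctan2(R[1,1],R[0,1]))
    d=R.T@(np.array([x,y,z])-o["eef_pos"]);t=(a-yang+180)%360-180
    print("t",round(o["clock"],2),"pos",np.round(o["eef_pos"],1),"yang",round(a,1),"F",np.round(o["ft_force"],1),"w",round(o["width"],1),"-> shift",d.round(1),"turn",round(t,1))
E
python3 -m inch '[[88,-40,-1,10,-5],[88,-85,-2,25,-10],[88,-130,-3,45,-16],[88,-175,-3,65,-22],[88,-220,-4,85,-28],[88,-265,-4,100,-34],[88,-310,-5,115,-40],[88,-345,-5,130,-43],[88,-367,-6,138,-43],[88,-367,-6,138,-43]]'
python3 - <<'E'
from h import *
s=snapshot("top");save(s,"mod.png",(80,220,200,310),6)
go(543.3,329.9,100,109.35)
print(proj(s,[[543.3,329.9,46]]))
E
```

```text
clock: 1.4
eef_pos: [543.7, 329.3, 100.0]
tool_rot: [3.142, -0.001, -2.803]
ft_force: [0.6, 0.1, 0.2]
width: 87.9
finger_force: 0.0
t 1.45 pos [543.  330.  100.7] yang 109.5 F [-0.2  0.4  0.4] w 88.2 -> shift [-0.2 -0.2  0.7] turn 0.1
[[121.55241785 267.93648368]]
```

View pics/mod.png

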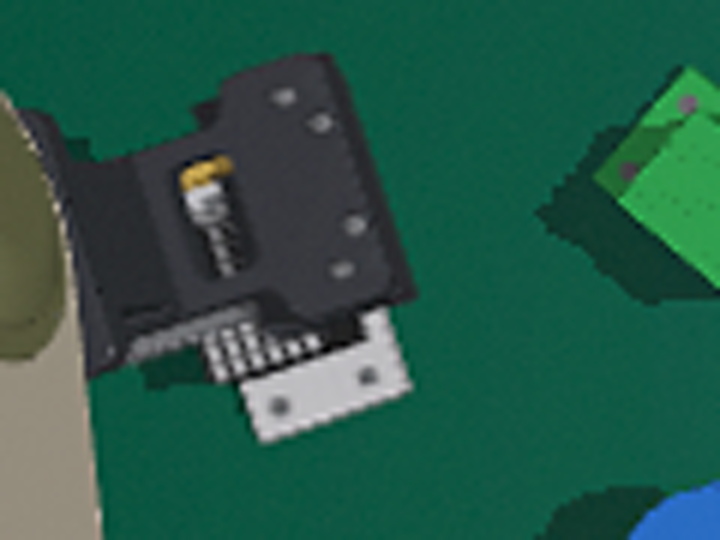

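The gripper stands over the module, aligned with its flange (end at about crop (325,380)). Descending and gripping.

```bash
python3 -m inch '[[88,0,0,25,0],[88,0,0,50,0],[88,0,0,70,0],[88,0,0,82,0],[88,0,0,87,0],[88,0,0,87,0],[40,0,0,87,0],[36,0,0,87,0],[36,0,0,87,0],[36,0,0,87,0]]'
python3 -m inch '[[36,0,0,0,0],[36,0,0,0,0],[36,0,0,-10,0],[36,0,0,-30,0],[36,0,0,-60,0],[36,0,0,-90,0],[36,0,0,-97,0],[36,0,0,-97,0]]'
python3 - <<'E'
from h import *
go(560.4,-115,110,-5); go(560.4,-115,24.5,-5)
s=snapshot("side");p=proj(s,[[543,330,110]])[0];save(s,"grip.png",(120,80,320,230),4);print(p)
E
```

```text
clock: 2.7
eef_pos: [543.4, 329.8, 13.8]
tool_rot: [-3.142, 0.0, -2.801]
ft_force: [-0.2, 0.3, -0.2]
width: 50.5
finger_force: 0.0
clock: 3.7
eef_pos: [543.3, 329.7, 110.8]
tool_rot: [-3.142, 0.0, -2.801]
ft_force: [0.3, -1.6, -3.5]
width: 39.7
finger_force: 30.0
t 3.7 pos [543.3 329.7 110.8] yang 109.5 F [ 0.3 -1.6 -3.5] w 39.7 -> shift [ 132.5 -424.9    0.8] turn 114.5
t 3.7 pos [543.3 329.7 110.8] yang 109.5 F [ 0.3 -1.6 -3.5] w 39.7 -> shift [ 132.5 -424.9   86.3] turn 114.5
[195.50333567 158.66143858]
```

View pics/grip.png

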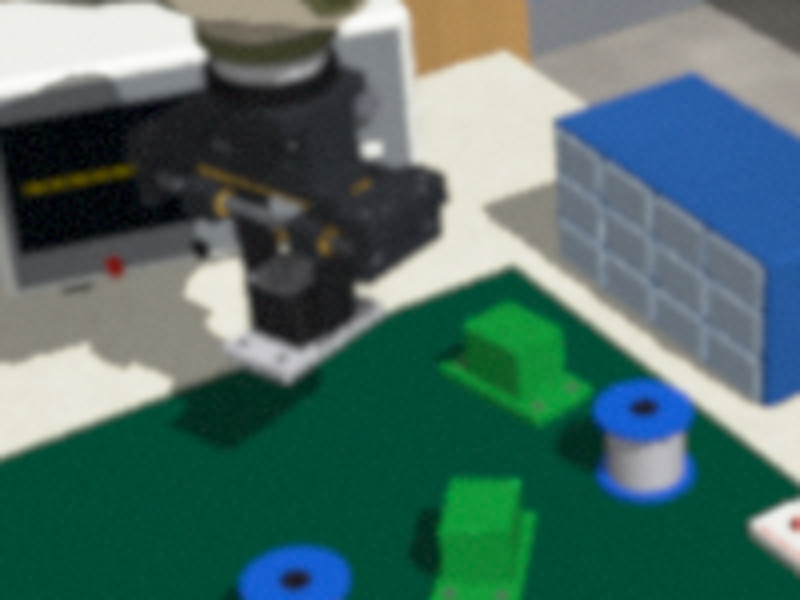

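The module hangs level in the gripper. Carrying it to above the nest.

```bash
python3 -m inch '[[36,6,-20,-8,10],[36,18,-60,-12,20],[36,33,-107,-12,30.5],[36,48,-155,-12,41],[36,63,-203,-12,51.5],[36,78,-251,-12,62],[36,93,-299,-12,72.5],[36,108,-347,-12,83],[36,122,-393,-12,93.5],[36,131,-420,-12,104]]'
python3 - <<'E'
from h import *
go(560.4,-115,70,-5)
E
```

```text
clock: 5.0
eef_pos: [559.6, -111.9, 121.4]
tool_rot: [-3.14, -0.001, 1.659]
ft_force: [0.1, 0.9, -3.0]
width: 39.4
finger_force: 30.0
t 5.0 pos [ 559.6 -111.9  121.4] yang 5.1 F [ 0.1  0.9 -3. ] w 39.4 -> shift [-3.2  0.6 51.4] turn 10.1
```

```bash
python3 -m inch '[[36,-3,0.5,10,8],[36,-3,0.5,30,10.3],[36,-3,0.5,50,10.3],[36,-3,0.5,65,10.3],[36,-3,0.5,73,10.3],[36,-3,0.5,76,10.3],[36,-3,0.5,76,10.3]]'
python3 - <<'E'
from h import *
go(560.4,-115,24.5,-5)
s=snapshot("top");x0,y0,k=270,205,6;f=s["frame"][y0:y0+100,x0:x0+130]
f=cv2.resize(f,None,fx=k,fy=k,interpolation=cv2.INTER_CUBIC)
cv2.imwrite("pics/nest1.png",f[:,:,::-1])
z=observe()["eef_pos"][2]-13.5+8
c=np.array([560.4,-115]);X=np.array([-.0872,-.9962]);Y=np.array([.9962,-.0872])
q=[np.r_[c+a*X*45+b*Y*25,z] for a,b in((1,1),(1,-1),(-1,-1),(-1,1))]
print("expected flange corners crop px",((proj(s,q)-[x0,y0])*k).round().tolist())
q=[np.r_[c+a*X*54+b*Y*33.5,18] for a,b in((1,1),(1,-1),(-1,-1),(-1,1))]
print("nest outer",((proj(s,q)-[x0,y0])*k).round().tolist())
E
```

```text
clock: 5.88
eef_pos: [561.2, -112.8, 47.0]
tool_rot: [3.141, 0.0, 1.487]
ft_force: [0.0, 0.0, -2.3]
width: 39.6
finger_force: 30.0
t 5.88 pos [ 561.2 -112.8   47. ] yang -4.8 F [ 0.   0.  -2.3] w 39.6 -> shift [-2.3 -0.7 22.5] turn 0.2
expected flange corners crop px [[629.0, 255.0], [618.0, 406.0], [345.0, 383.0], [358.0, 232.0]]
nest outer [[647.0, 235.0], [632.0, 432.0], [313.0, 406.0], [330.0, 208.0]]
```

View pics/nest1.png

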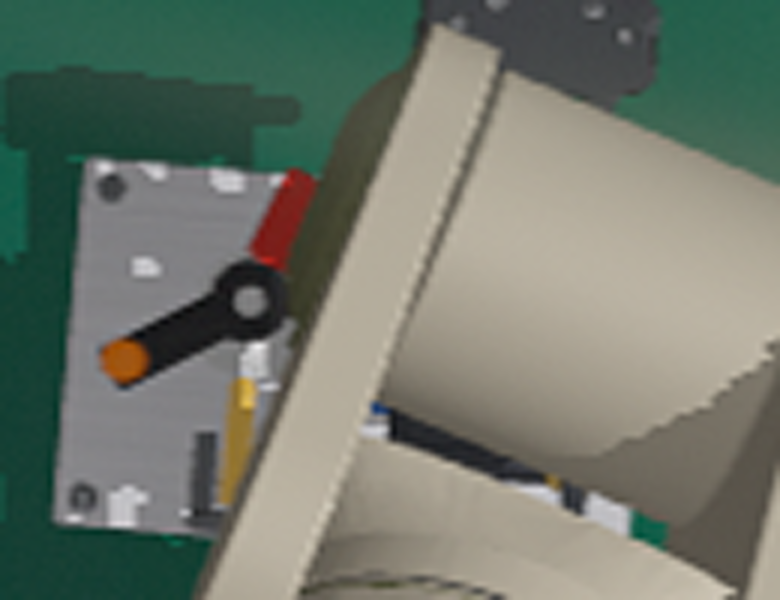

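The arm hides the nest from above, so only the knob at crop (250,300) and the pin at (125,360) show. Correcting by the measured shift, going lower, then checking from the side.

```bash
python3 -m inch '[[36,-1.5,-0.3,4,0],[36,-2.3,-0.7,8,0],[36,-2.3,-0.7,10,0],[36,-2.3,-0.7,10,0]]'
python3 - <<'E'
from h import *
go(560.4,-115,24.5,-5)
s=snapshot("side");x0,y0,k=240,225,6;f=s["frame"][y0:y0+100,x0:x0+130]
f=cv2.resize(f,None,fx=k,fy=k,interpolation=cv2.INTER_CUBIC)
cv2.imwrite("pics/nest2.png",f[:,:,::-1])
z=observe()["eef_pos"][2]-13.5
c=np.array([560.4,-115]);X=np.array([-.0872,-.9962]);Y=np.array([.9962,-.0872])
def pr(l,w,z):
    q=[np.r_[c+a*X*l+b*Y*w,z] for a,b in((1,1),(1,-1),(-1,-1),(-1,1))]
    return ((proj(s,q)-[x0,y0])*k).round().tolist()
print("flange low",pr(45,25,z));print("flange top",pr(45,25,z+8));print("nest outer top",pr(54,33.5,18))
E
```

```text
clock: 6.42
eef_pos: [560.1, -115.0, 36.5]
tool_rot: [-3.141, -0.0, 1.487]
ft_force: [-1.0, -0.2, -3.2]
width: 40.0
finger_force: 30.0
t 6.42 pos [ 560.1 -115.    36.5] yang -4.8 F [-1.  -0.2 -3.2] w 40.0 -> shift [-0.   0.3 12. ] turn 0.2
flange low [[599.0, 431.0], [473.0, 490.0], [327.0, 326.0], [450.0, 273.0]]
flange top [[600.0, 414.0], [473.0, 473.0], [327.0, 309.0], [450.0, 256.0]]
nest outer top [[634.0, 448.0], [466.0, 529.0], [293.0, 331.0], [456.0, 260.0]]
```

View pics/nest2.png

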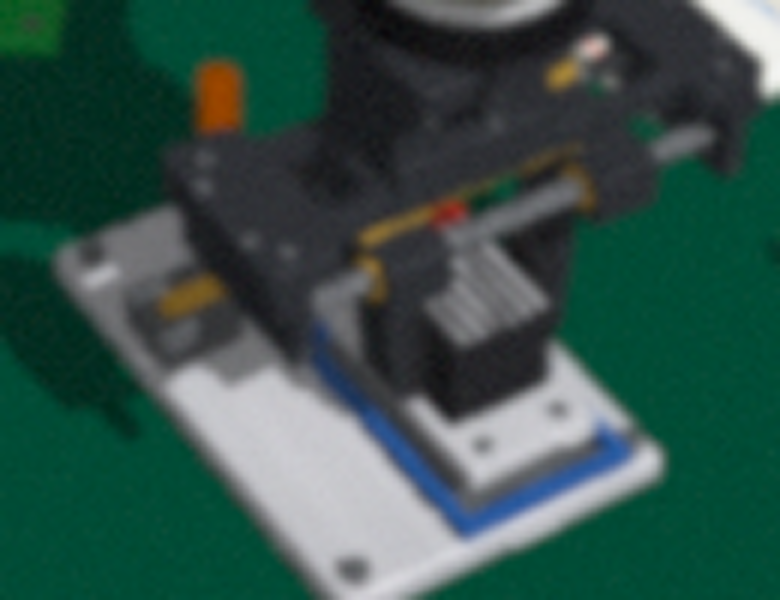

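The nest's near corner is at crop (466,532) against (466,529) predicted. The flange's corners are at about (471,491) and (602,430) against (473,490) and (599,431) predicted. It is aligned to about a millimetre, so I'll lower it gently.

```bash
python3 -m inch '[[36,0,0.2,2,0],[36,0,0.2,4,0],[36,0,0.2,6,0],[36,0,0.2,7.5,0],[36,0,0.2,8.5,0],[36,0,0.2,9,0],[36,0,0.2,9.5,0],[36,0,0.2,9.5,0]]'
```

```text
clock: 7.48
eef_pos: [560.4, -115.0, 27.2]
tool_rot: [-3.142, 0.0, 1.487]
ft_force: [0.2, 0.1, -2.7]
width: 39.7
finger_force: 30.0
```

```bash
python3 -m inch '[[36,0,0,0.4,0],[36,0,0,0.8,0],[36,0,0,0.8,0]]'
```

```text
clock: 7.85
eef_pos: [560.4, -115.0, 26.4]
tool_rot: [-3.142, -0.0, 1.487]
ft_force: [0.2, -0.9, -2.9]
width: 39.5
finger_force: 30.0
```

```bash
python3 -m inch '[[36,0,0,0.3,0],[36,0,0,0.6,0],[36,0,0,0.6,0]]'; python3 -m inch '[[36,0,0,0.3,0],[36,0,0,0.3,0]]'; python3 -m inch '[[36,0,0,0.3,0],[36,0,0,0.3,0]]'
```

```text
clock: 8.22
eef_pos: [560.4, -115.0, 25.8]
tool_rot: [-3.142, -0.0, 1.487]
ft_force: [-0.1, -0.5, -3.0]
width: 39.9
finger_force: 30.0
clock: 8.48
eef_pos: [560.4, -115.0, 25.8]
tool_rot: [3.142, 0.0, 1.487]
ft_force: [-1.8, 0.6, 1.3]
width: 39.7
finger_force: 30.0
clock: 8.72
eef_pos: [560.4, -115.0, 25.7]
tool_rot: [3.141, 0.0, 1.487]
ft_force: [-3.8, 1.1, 5.9]
width: 39.6
finger_force: 30.0
```

The module touched the floor at the expected height (5.9 N). Releasing and rising.

```bash
python3 -m inch '[[60,0,0,0,0],[88,0,0,0,0],[88,0,0,0,0],[88,0,0,0,0],[88,0,0,-10,0],[88,0,0,-40,0],[88,0,0,-80,0],[88,-20,20,-105,0],[88,-45,40,-115,0],[88,-60,50,-115,0]]'
python3 - <<'E'
from h import *
go(547.3,3,150,-5)
s=snapshot("side");t=snapshot("top")
a=cv2.resize(s["frame"][225:325,240:370],(520,400),interpolation=2)
b=cv2.resize(t["frame"][220:310,270:340],(280,360),interpolation=2)
v=np.zeros((400,800,3),np.uint8);v[:,:520]=a;v[:360,520:]=b
cv2.imwrite("pics/placed.png",v[:,:,::-1])
c=np.array([560.4,-115]);X=np.array([-.0872,-.9962]);Y=np.array([.9962,-.0872])
q=[np.r_[c+a*X*45+b*Y*25,20] for a,b in((1,1),(1,-1),(-1,-1),(-1,1))]
print(((proj(s,q)-[240,225])*4).round().tolist())
E
```

```text
clock: 9.98
eef_pos: [606.2, -180.2, 142.0]
tool_rot: [3.139, 0.001, 1.487]
ft_force: [-0.2, -0.0, 0.2]
width: 88.1
finger_force: 0.0
t 9.97 pos [ 606.2 -180.2  142. ] yang -4.8 F [-0.2 -0.   0.2] w 88.1 -> shift [177.6 -74.   -8.4] turn 0.2
[[399.0, 292.0], [315.0, 331.0], [218.0, 222.0], [300.0, 186.0]]
```

View pics/placed.png

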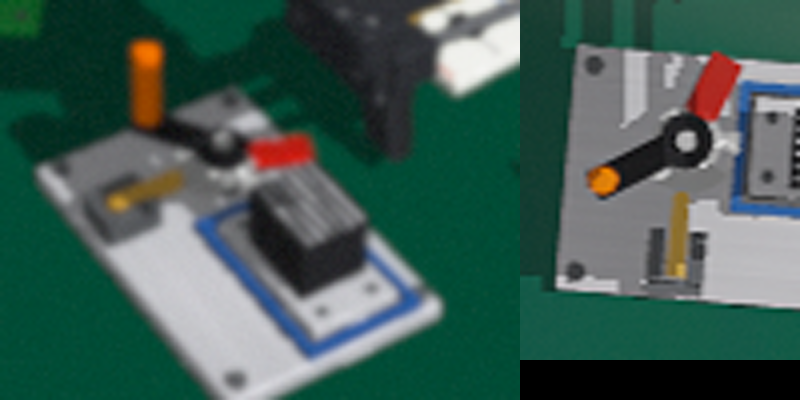

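The module is seated flat inside the blue walls in both views, with its flange corner at about (313,333) against (315,331) predicted. The pin's top is still at full-frame (290.8,265). Now moving the gripper over the pin, fingers along its tangent (tool y at 27°).

```bash
python3 -m inch '[[60,25,-10,-8,-7],[50,65,-27,-8,-14],[40,105,-44,-8,-21],[40,145,-61,-8,-28],[40,170,-71,-8,-32],[40,178,-74,-8,-32],[40,178,-74,-8,-32]]'
python3 - <<'E'
from h import *
go(547,3.7,50,27)
s=snapshot("side");h=cv2.cvtColor(s["frame"],cv2.COLOR_RGB2HSV)
m=((h[...,0]>5)&(h[...,0]<17)&(h[...,1]>180)&(h[...,2]>120)).astype(np.uint8)
z=np.zeros_like(m);z[225:275,255:300]=m[225:275,255:300];ys,xs=z.nonzero()
print(len(xs),xs.min(),xs.max(),ys.min(),ys.max(),xs.mean(),ys.mean())
print("exp",proj(s,[[547,3.7,84],[547,3.7,37],[547,3.7,60.5]]).round(1).tolist())
save(s,"side2.png",(200,180,400,330),4)
E
```

```text
clock: 10.95
eef_pos: [546.2, 4.6, 148.5]
tool_rot: [3.141, 0.0, 2.045]
ft_force: [-0.4, -0.6, -1.0]
width: 40.2
finger_force: 0.0
t 10.95 pos [546.2   4.6 148.5] yang 27.2 F [-0.4 -0.6 -1. ] w 40.2 -> shift [-1.2  0.2 98.5] turn 0.2
141 273 280 235 256 276.54609929078015 245.45390070921985
exp [[276.6, 237.2], [277.1, 254.2], [276.9, 245.8]]
```

View pics/side2.png

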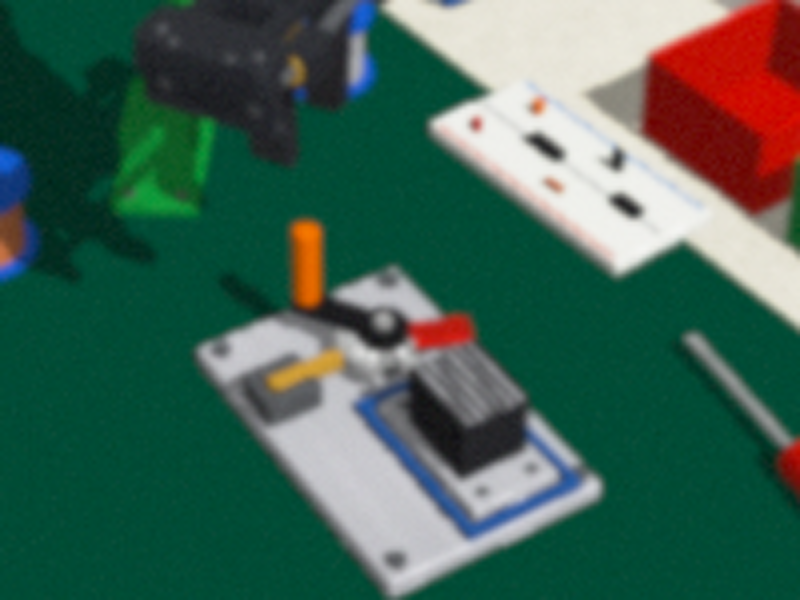

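The pin at (276.5,245.5) agrees with the prediction (276.9,245.8). The pawl, a brass strip around (276,272), stays visible to the side camera. Lowering round the pin and caging it loosely at 18 mm.

```bash
cat >> h.py <<'E'
K0=np.array([567.6,-36.4])
def pawl():
    s=snapshot("side");h=cv2.cvtColor(s["frame"],cv2.COLOR_RGB2HSV).astype(int)
    m=(h[...,0]>16)&(h[...,0]<28)&(h[...,1]>110)&(h[...,2]>90)
    z=np.zeros(m.shape,bool);z[258:285,255:295]=m[258:285,255:295];ys,xs=z.nonzero()
    if len(xs)<10: return print("pawl hidden",len(xs))
    Y=np.array([.9962,-.0872])
    r=sorted(-(onz(s,(x,y),28)[:2]-K0)@Y for x,y in zip(xs,ys))
    print("pawl n",len(r),"radial inner/mean/outer",np.round([r[1],np.mean(r),r[-2]],1))
def stat():
    o=observe();p=o["eef_pos"][:2]-K0
    print("t",round(o["clock"],2),"pos",o["eef_pos"].round(1),"theta",round(np.degrees(np.arctan2(p[1],p[0])),1),"r",round(np.hypot(*p),1),"yang",round(np.degrees(o["tool_rot"][2])-90,1),"F",o["ft_force"].round(1),"w",round(o["width"],1))
def nxt(th):
    "shift/turn to put TCP on the 45 mm circle at world angle th"
    a=np.radians(th);go(*(K0+45*np.array([np.cos(a),np.sin(a)])),50,th-90)
E
python3 - <<'E'
from h import *
pawl()
E
python3 -m inch '[[40,-1,0.2,30,0],[40,-1.2,0.2,60,0],[40,-1.2,0.2,85,0],[40,-1.2,0.2,96,0],[40,-1.2,0.2,98.5,0],[30,-1.2,0.2,98.5,0],[18,-1.2,0.2,98.5,0],[18,-1.2,0.2,98.5,0],[18,-1.2,0.2,98.5,0]]'
python3 - <<'E'
from h import *
stat();pawl();[nxt(t) for t in (110,100,90,80,70)]
E
```

```text
pawl n 88 radial inner/mean/outer [28.8 49.7 70.3]
clock: 12.18
eef_pos: [547.1, 3.6, 50.0]
tool_rot: [3.141, 0.0, 2.046]
ft_force: [0.3, -0.1, -0.4]
width: 17.6
finger_force: 0.0
t 12.18 pos [547.1   3.6  50. ] theta 117.1 r 44.9 yang 27.2 F [ 0.3 -0.1 -0.4] w 17.6
pawl n 89 radial inner/mean/outer [28.8 49.7 70.3]
t 12.22 pos [547.1   3.6  49.9] yang 27.2 F [-0.2 -0.6  0.1] w 17.8 -> shift [-0.3  5.6 -0.1] turn 7.2
t 12.22 pos [547.1   3.6  49.9] yang 27.2 F [-0.2 -0.6  0.1] w 17.8 -> shift [-2.  13.3 -0.1] turn 17.2
t 12.22 pos [547.1   3.6  49.9] yang 27.2 F [-0.2 -0.6  0.1] w 17.8 -> shift [-4.9 20.5 -0.1] turn 27.2
t 12.22 pos [547.1   3.6  49.9] yang 27.2 F [-0.2 -0.6  0.1] w 17.8 -> shift [-9.1 27.2 -0.1] turn 37.2
t 12.22 pos [547.1   3.6  49.9] yang 27.2 F [-0.2 -0.6  0.1] w 17.8 -> shift [-14.4  33.   -0.1] turn 47.2
```

Baseline: pawl nose at 28.8 mm (riding), mean 49.7. Turning most of the free travel now, to about 73°, which stays short of the earliest notch angle (67°).

```bash
python3 -m inch '[[18,-0.2,3.9,0,5],[18,-0.7,7.8,0,10],[18,-1.5,11.6,0,15],[18,-2.7,15.4,0,20],[18,-4.2,19,0,25],[18,-6,22.5,0,30],[18,-8.1,25.8,0,35],[18,-10.5,28.9,0,40],[18,-12.6,31.3,0,44],[18,-12.6,31.3,0,44]]'
python3 - <<'E'
from h import *
stat();pawl();nxt(69)
E
```

```text
clock: 13.48
eef_pos: [580.7, 6.7, 49.7]
tool_rot: [3.141, -0.0, 1.278]
ft_force: [0.2, -0.8, 0.7]
width: 18.1
finger_force: 0.0
t 13.47 pos [580.7   6.7  49.7] theta 73.1 r 45.0 yang -16.7 F [ 0.2 -0.8  0.7] w 18.1
pawl n 85 radial inner/mean/outer [30.5 50.9 70.5]
t 13.53 pos [580.6   6.7  49.7] yang -16.7 F [ 0.3  0.3 -1.1] w 18.1 -> shift [-0.2  3.3 -0.3] turn 4.3
```

The knob follows: the nose now rides at 30.5 mm and the force is low. Continuing in steps of 2°, with a check after each that stops the chain when the pawl drops or the force rises.

```bash
cat > chk.py <<'E'
from h import *
import io,contextlib,sys,re
b=io.StringIO()
with contextlib.redirect_stdout(b): stat();pawl()
print(b.getvalue().replace("\n"," "))
m=re.search(r"outer \[ *\S+ +(\S+)",b.getvalue())
o=observe()
sys.exit(1 if (not m or float(m[1])<47.5 or np.hypot(*o["ft_force"][:2])>5.5) else 0)
E
c='python3 chk.py'
python3 -m inch '[[18,0,1.6,0,2],[18,0,1.6,0,2]]' >/dev/null && $c &&
python3 -m inch '[[18,0,1.6,0,2],[18,0,1.6,0,2]]' >/dev/null && $c &&
python3 -m inch '[[18,0,1.6,0,2],[18,0,1.6,0,2]]' >/dev/null && $c &&
python3 -m inch '[[18,0,1.6,0,2],[18,0,1.6,0,2]]' >/dev/null && $c &&
python3 -m inch '[[18,0,1.6,0,2],[18,0,1.6,0,2]]' >/dev/null && $c &&
python3 -m inch '[[18,0,1.6,0,2],[18,0,1.6,0,2]]' >/dev/null && $c &&
python3 -m inch '[[18,0,1.6,0,2],[18,0,1.6,0,2]]' >/dev/null && $c &&
python3 -m inch '[[18,0,1.6,0,2],[18,0,1.6,0,2]]' >/dev/null && $c
```

```text
t 13.78 pos [582.1   6.3  49.7] theta 71.3 r 45.1 yang -18.8 F [-1.2  0.4  0.9] w 18.0 pawl n 85 radial inner/mean/outer [30.5 50.9 70.5] 
t 14.07 pos [583.7   5.7  49.7] theta 69.1 r 45.1 yang -20.8 F [-1.5 -0.5  0.5] w 18.0 pawl n 85 radial inner/mean/outer [30.5 51.  70.5] 
t 14.38 pos [585.2   5.1  49.7] theta 67.0 r 45.1 yang -22.8 F [-1.4 -1.9  0.1] w 18.2 pawl n 87 radial inner/mean/outer [30.5 51.  70.8] 
t 14.68 pos [586.9   4.5  49.8] theta 64.7 r 45.2 yang -24.8 F [-1.1 -0.2  0.1] w 17.8 pawl n 86 radial inner/mean/outer [30.5 51.1 70.8] 
t 14.97 pos [588.3   3.8  49.8] theta 62.7 r 45.3 yang -26.8 F [-0.3  0.2 -0.9] w 18.1 pawl n 86 radial inner/mean/outer [30.5 51.1 70.8] 
t 15.28 pos [589.7   3.1  49.8] theta 60.8 r 45.3 yang -28.8 F [ 0.1 -0.4 -0.4] w 18.2 pawl n 86 radial inner/mean/outer [30.5 50.9 70.5] 
t 15.57 pos [591.    2.3  49.7] theta 58.8 r 45.3 yang -30.8 F [-1.3 -0.3 -0.4] w 18.0 pawl n 85 radial inner/mean/outer [30.5 50.9 70.5] 
t 15.88 pos [592.4   1.5  49.7] theta 56.7 r 45.3 yang -32.8 F [-0.3 -0.7  0.4] w 18.0 pawl n 89 radial inner/mean/outer [28.8 50.  70.5]
```

```bash
c='python3 chk.py'
python3 -m inch '[[18,-0.1,1.6,0,2],[18,-0.1,1.6,0,2]]' >/dev/null && $c &&
python3 -m inch '[[18,-0.1,1.6,0,2],[18,-0.1,1.6,0,2]]' >/dev/null && $c &&
python3 -m inch '[[18,-0.1,1.6,0,2],[18,-0.1,1.6,0,2]]' >/dev/null && $c &&
python3 -m inch '[[18,-0.1,1.6,0,2],[18,-0.1,1.6,0,2]]' >/dev/null && $c &&
python3 -m inch '[[18,-0.1,1.6,0,2],[18,-0.1,1.6,0,2]]' >/dev/null && $c &&
python3 -m inch '[[18,-0.1,1.6,0,2],[18,-0.1,1.6,0,2]]' >/dev/null && $c &&
python3 -m inch '[[18,-0.1,1.6,0,2],[18,-0.1,1.6,0,2]]' >/dev/null && $c &&
python3 -m inch '[[18,-0.1,1.6,0,2],[18,-0.1,1.6,0,2]]' >/dev/null && $c
```

```text
t 16.18 pos [5.938e+02 5.000e-01 4.980e+01] theta 54.7 r 45.3 yang -34.8 F [-0.3  0.7 -0.3] w 18.2 pawl n 89 radial inner/mean/outer [28.8 49.6 70.3] 
t 16.48 pos [ 5.95e+02 -5.00e-01  4.98e+01] theta 52.6 r 45.2 yang -36.8 F [-0.6  0.8  0.2] w 18.0 pawl n 89 radial inner/mean/outer [28.4 48.6 68.8] 
t 16.77 pos [596.2  -1.5  49.8] theta 50.6 r 45.1 yang -38.8 F [-0.   0.2  0.7] w 18.0 pawl n 89 radial inner/mean/outer [23.5 44.4 65.3]
```

The pawl dropped by about 6 mm. Checking that it is fully home by holding, then going on 1° at a time while force stays low.

```bash
c='python3 chk.py'
python3 -m inch '[[18,0,0,0,0],[18,0,0,0,0]]' >/dev/null ; $c
python3 -m inch '[[18,0,0.8,0,1],[18,0,0.8,0,1]]' >/dev/null ; $c
python3 - <<'E'
from h import *
s=snapshot("side");t=snapshot("top")
a=cv2.resize(s["frame"][235:295,250:325],(500,400),interpolation=2)
b=cv2.resize(t["frame"][225:305,270:330],(300,400),interpolation=2)
cv2.imwrite("pics/drop.png",np.hstack([a,b])[:,:,::-1])
E
```

```text
t 17.07 pos [596.   -1.4  49.7] theta 50.9 r 45.1 yang -38.8 F [-0.2  0.4 -0.3] w 18.0 pawl n 85 radial inner/mean/outer [23.5 43.1 63.6] 
t 17.38 pos [596.7  -2.   49.7] theta 49.8 r 45.1 yang -39.8 F [ 0.  -0.9  0.4] w 18.0 pawl n 85 radial inner/mean/outer [23.5 43.1 63.6]
```

View pics/drop.png

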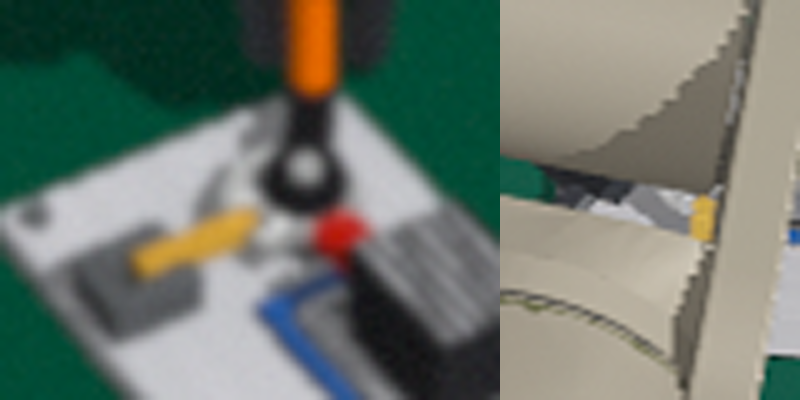

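The side view shows the brass nose seated in the cam at (255,222) and the red tongue over the module's flange. The pawl moved in by 7.5 mm to a steady reading that one more degree of turn did not change. The force is about zero, so I'm stopping here, opening and backing off.

```bash
python3 -m inch '[[30,0,0,0,0],[40,0,0,0,0],[40,0,0,0,0],[40,0,0,-15,0],[40,0,0,-50,0],[40,0,0,-90,0],[40,0,0,-120,0],[40,0,0,-130,0],[40,0,0,-130,0]]'
python3 - <<'E'
from h import *
stat();pawl()
s=snapshot("side")
c=np.array([560.4,-115]);X=np.array([-.0872,-.9962]);Y=np.array([.9962,-.0872])
save(s,"fin.png",(220,200,390,327),4.7)
E
```

```text
clock: 18.65
eef_pos: [596.7, -1.9, 179.9]
tool_rot: [3.141, -0.0, 0.877]
ft_force: [0.3, -1.0, -0.1]
width: 39.9
finger_force: 0.0
t 18.65 pos [596.7  -1.9 179.9] theta 49.9 r 45.1 yang -39.8 F [ 0.3 -1.  -0.1] w 39.9
pawl n 85 radial inner/mean/outer [23.5 43.1 63.6]
```

View pics/fin.png

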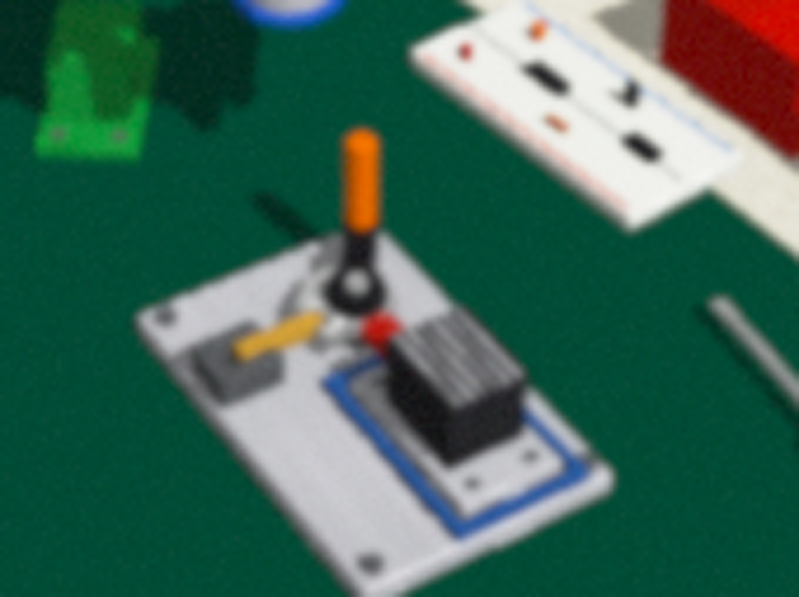

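The module sits flat in the nest at (460,400), the pawl is home at (320,325) with the tongue over the flange at (380,330), and the robot is clear.

```bash
python3 -c "from plant import close_job; print(close_job())"
```

```text
the job is handed in; nothing more can be done
None
```

The module is flat in the nest and released, the cam knob is turned clockwise until the pawl dropped into the notch and stopped there without strain, and the job was handed in at about 19 s with the robot clear.

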